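Unstack the jeweller's bench set and lay it out

ROBOT

A 6-joint arm with a two-finger parallel gripper is mounted at the origin on the work surface. World frame = base frame: x ahead of the robot, y to its left, z up, the work surface at z = 0. Lengths are in m, angles in rad, forces in N, time in s.
With the tool pointing down it reaches from about 0.375 to 0.925 m from the base axis. Payload 5.7 kg.
Tool frame: the origin (TCP) lies on the front face of the gripper's body, between the roots of the fingers; the fingertips stand 80 mm ahead of it and the grasp point (between the pads) lies ahead of it (manip.grasp_offset is the z of the grasp point in the tool frame, in m); z points along the fingers, x is the direction in which the jaws open and shut, and the axes are right-handed (so a half turn about z gives the same grasp; the last joint's range is limited). The gripper opens to 88 mm and grips with 3 to 60 N. Pads are 20 mm wide; open, the fingers measure 115 mm over their backs; the gripper's body (75 mm by 178 mm) begins 61 mm behind the grasp point.
Start: joints at [1.076, 0.359, 1.51, -0, 1.272, -0.115], TCP at [0.222, 0.557, 0.303] pointing down, gripper open.
Joint ranges: [-2.97, 2.97], [-1.01, 2.36], [0.21, 2.38], [-0.96, 4.11], [0.2, 2.71], [-2.98, 2.98]. Speed limits (rad/s): [2.39, 2.39, 3.14, 3.14, 3.14, 3.14].

INTERFACE

Orientations are given as a 3x3 rotation matrix whose columns are the frame's x, y, z axes.
In Python, from plant import manip, ik, get_obs, capture, sign_off gives the robot as it stands. Calls block until the motion is done:
- manip.movep(position, orientation): joint-space move of the TCP to a pose.
- manip.move_straight(position, ori=None, rate=0.15, max_force=None): straight line of the TCP; ori=None keeps the orientation; rate is the mean speed in m/s. With max_force (N) it stops when the force on the tool has changed by that much, and returns True; else False.
- manip.goto_joints(angles): joint-space move.
- manip.open_gripper() and manip.grab(grip_force=None): open the fingers fully, or close them until they stop; grip_force is the grip in N (None keeps the last).
- manip.pause(seconds).
- ik(position, orientation): joint angles nearest the present ones, or None.
- get_obs(): the state.
- capture(name): name is "scene" or "side" or "wrist"; returns a dict with "image" (400x640x3 uint8, blue, green, red), "camera_matrix" (3x3 intrinsics, pixels), "rvec" (rotation vector, rad) and "tvec" (3), from world to camera coordinates, as OpenCV has them. Camera axes: x right, y down, z forward; pixel columns grow to the right and rows downward; lengths in m; the calibration is good to about 2 mm. A picture is of the moment at which its call begins. There is no depth.
A pose or a line that the arm cannot do raises manip.IKError and nothing moves.
- sign_off(): hands the job in, once; it reports no verdict.
The state is a dict: "t": time; "joint_pos": joint angles; "qvel": joint speeds; "joint_efforts": joint torques, N m; "position": TCP position; "tcp_rot": TCP orientation; "force": force on the tool from outside, world axes, zero at the start; "ft_torque": the same for the moment, N m; "gripper_width": opening from 0.0 (shut) to 1.0 (fully open).
Only numpy, scipy, OpenCV 4.12 (cv2) and the standard library are available. Lean on these libraries where they do the work, as an engineer would, in place of code of your own. Each camera call takes 0.05 s, during which the arm holds its last target. There are 200 camera calls.

TASK

Take the two little stacks on the mat apart and lay the bench out for work: steel bench block on the black rubber pad, round tin on the wooden turntable, bead jar on the cork coaster, ring box in the shallow wooden tray, and brass weight on the pan of the scale, each standing upright in the middle of its place. Do not let any of them tip over on the way, and set each down gently.

Things in the scene. Friction and masses are not known exactly. Their poses are not given: they have to be found in the camera images.
- bench_block: Bare steel bench block, a plain square slab 60 x 60 mm, 20 mm high, about 0.5 kg, sides along its x and y. Bottom of one of the two stacks, standing on the grey mat (mat top 3 mm above the table). Origin: centre of its underside, z up.
- tin: Round closed aluminium findings tin, diameter 62 mm, 20 mm high, about 0.1 kg. Bottom of the other stack, standing on the grey mat. Origin: centre of its underside, z up.
- ring_box: Small square navy-blue ring box, closed, 42 x 42 mm, 34 mm high, with a thin brass seam, sides along its x and y, about 70 g. Stands on the bench block or on the tin, whichever the jar does not stand on. Origin: centre of its underside, z up.
- bead_jar: Small round jar of beads, clear body 38 mm across and 28 mm high, white lid 40 mm across and 12 mm high, total height 40 mm, about 60 g. Stands on the tin or on the bench block. Origin: centre of its underside, z up.
- weight: Brass calibration weight: cylinder of diameter 28 mm, 26 mm high, with a knob (13 mm across, on an 8 mm neck) on top, total height 38 mm, 0.14 kg. Stands on top of the ring box. Origin: centre of its underside, z up.
- pad: Square black rubber pad, 96 x 96 mm, 10 mm high, sides along its x and y: the place of the bench block (seat 10 mm above the origin). Fixed. Origin: centre of its underside, z up.
- turntable: Round wooden turntable (it does not turn here), diameter 96 mm, 18 mm high, flat top: the place of the tin (seat 18 mm above the origin). Fixed. Origin: centre of its underside, z up.
- coaster: Thin round cork coaster, diameter 84 mm, 6 mm high: the place of the bead jar (seat 6 mm above the origin). Fixed. Origin: centre of its underside, z up.
- tray: Shallow open wooden tray, 106 (its x) x 96 (its y) mm outside, floor 5 mm thick, rim 5 mm wide with its top 12 mm above the origin: the place of the ring box (seat is the floor, 5 mm above the origin). Fixed. Origin: centre of its underside, z up.
- scale: Grey bench scale with a round steel pan, diameter 84 mm, pan top 30 mm above the origin: the place of the weight. The housing is 116 (its x) x 92 (its y) mm and 24 mm high, from x = -70 to +46 mm, with a small display at its -x end. Fixed. Origin: at the height of its underside, right below the centre of the pan, z up.
There are look-alikes about, which are no part of the job. Several things have the shape of the weight; the one meant has the colours described above.

How it is judged:
By the outcome, as a careful person would: the job done as asked, in the order asked, and still so for the second after the job is handed in, with the robot touching nothing.
It also fails if it takes over 120 s, if anything falls off the work surface, if the arm or the gripper's body presses on something with over 40 N, if the wrist force passes 120 N, or if a joint passes its speed limit or range.

## Working session

There is one attempt and no reset: what is moved stays moved. The work goes in short steps, each a Python script; the robot and the scene stay as the last script left them, time stands still between calls to the robot, and variables do not carry over. Pictures are saved under pics/ and viewed, about 12 in all and at most 16, crops included, and the job is handed in when it is done.

```bash
ls; mkdir -p pics; python3 - <<'E'
from plant import *
import cv2,numpy as np
for n in ("scene","side","wrist"):
    c=capture(n); cv2.imwrite(f"pics/{n}0.png",c["image"]); np.savez(f"{n}0.npz",**c)
    print(n,c["camera_matrix"].round(1).tolist(),(-cv2.Rodrigues(c["rvec"])[0].T@np.ravel(c["tvec"])).round(3))
print(manip.grasp_offset,get_obs()["t"],get_obs()["tcp_rot"].round(2) )
E
```

```text
pics
scene [[400.7, 0.0, 322.8], [0.0, 400.7, 196.4], [0.0, 0.0, 1.0]] [0.84  0.514 0.944]
side [[395.0, 0.0, 323.8], [0.0, 395.0, 200.6], [0.0, 0.0, 1.0]] [-0.018 -0.785  0.795]
wrist [[289.4, 0.0, 319.9], [0.0, 289.4, 200.1], [0.0, 0.0, 1.0]] [0.163 0.581 0.384]
0.0613 0.15 [[ 0.37  0.93 -0.  ]
 [ 0.93 -0.37 -0.  ]
 [-0.   -0.   -1.  ]]
```

View pics/scene0.png

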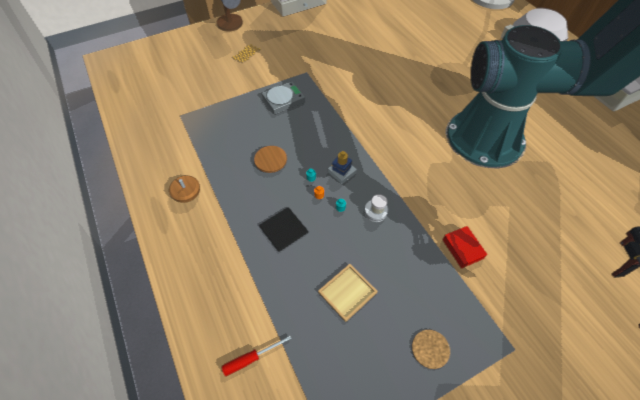

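View pics/side0.png

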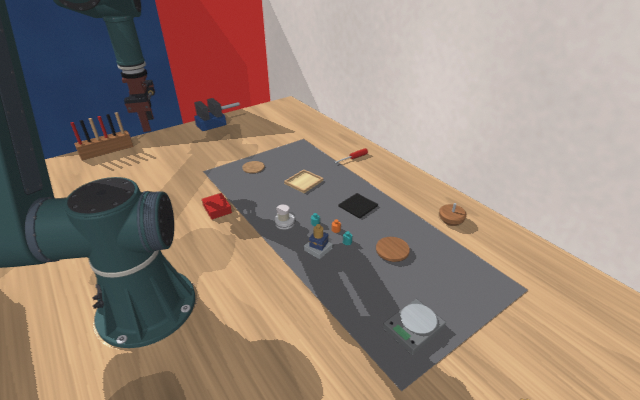

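The scene view shows block+ring box+weight at (342,168) and tin+jar at (376,207). Lookalike weights are at (311,175), (319,192) and (341,204). Scale (280,97), turntable (270,159), pad (284,229), tray (348,291), coaster (431,349). Next: zoomed crops.

```bash
cat > h.py <<'E'
import numpy as np,cv2
def ray(c,uv,z):
    "world point at height z seen at pixel uv"
    R=cv2.Rodrigues(c["rvec"])[0]; t=np.ravel(c["tvec"]); o=-R.T@t
    d=R.T@np.linalg.inv(c["camera_matrix"])@np.array([*uv,1.]); return o+d*(z-o[2])/d[2]
def proj(c,P):
    return cv2.projectPoints(np.atleast_2d(np.float64(P)),c["rvec"],c["tvec"],c["camera_matrix"],None)[0][:,0]
def rect(c,z,x0,x1,y0,y1,s):
    "top-down map of plane z: image columns -> -y, rows -> -x, s px per m"
    q=[(x1,y1,z),(x1,y0,z),(x0,y0,z),(x0,y1,z)]
    W,H=int((y1-y0)*s),int((x1-x0)*s)
    M=cv2.getPerspectiveTransform(proj(c,q).astype(np.float32),np.float32([(0,0),(W,0),(W,H),(0,H)]))
    return cv2.warpPerspective(c["image"],M,(W,H),flags=cv2.INTER_CUBIC)
E
python3 - <<'E'
from h import *
c=np.load("scene0.npz");s=np.load("side0.npz")
for n,uv,z in [("scale",(280,97),.033),("tt",(270,159),.021),("pad",(284,229),.013),("tray",(348,291),.008),("coast",(431,349),.009),("weightknob",(342.5,155),.095),("lid",(379,202),.063),("teal",(311,170),.041),("or",(319,188),.041),("teal2",(341,200),.041)]:
    print(n,ray(c,uv,z).round(3))
for n,uv,z in [("scale",(419,319),.033),("tt",(393,248),.021),("pad",(358,205),.013),("tray",(304,181),.008),("coast",(253,167),.009),("knob",(319,227),.095),("lid",(284,209),.063)]:
    print("side",n,ray(s,uv,z).round(3))
a=cv2.resize(c["image"][135:235,230:400],None,fx=4,fy=4,interpolation=cv2.INTER_CUBIC)
b=cv2.resize(s["image"][195:265,260:370],None,fx=5,fy=5,interpolation=cv2.INTER_CUBIC)
cv2.imwrite("pics/ca.png",a);cv2.imwrite("pics/cb.png",b)
E
```

```text
scale [ 0.508 -0.423  0.033]
tt [ 0.636 -0.211  0.021]
pad [0.695 0.016 0.013]
tray [0.628 0.24  0.008]
coast [0.53  0.443 0.009]
weightknob [ 0.472 -0.075  0.095]
lid [0.45  0.084 0.063]
teal [ 0.554 -0.106  0.041]
or [ 0.562 -0.041  0.041]
teal2 [0.527 0.021 0.041]
side scale [ 0.502 -0.444  0.033]
side tt [ 0.633 -0.224  0.021]
side pad [0.692 0.001 0.013]
side tray [0.632 0.234 0.008]
side coast [0.527 0.43  0.009]
side knob [ 0.465 -0.096  0.095]
side lid [0.45  0.069 0.063]
```

View pics/ca.png

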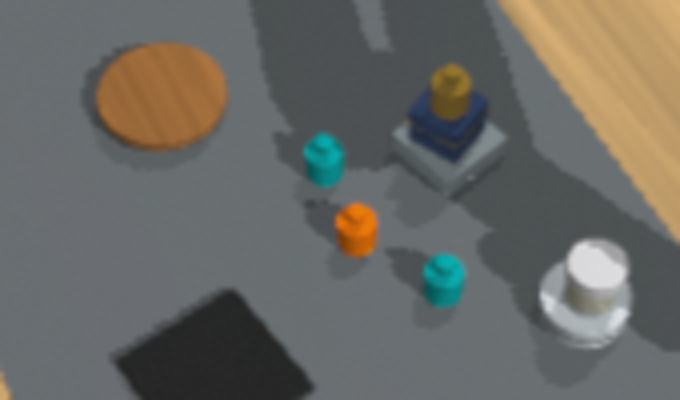

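View pics/cb.png

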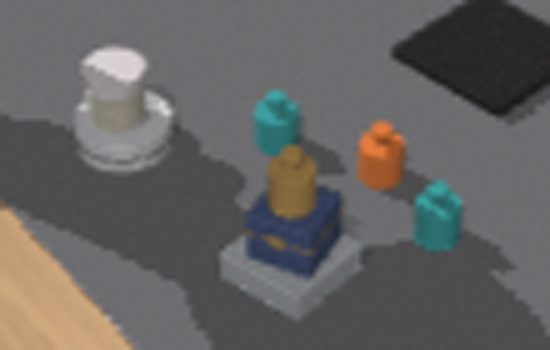

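The crops show the jar on the tin and weight+ring box on the block. The side and scene cameras disagree by about 15 mm in y, beyond the 2 mm stated, so I'll arbitrate with the wrist camera.

```bash
cat >> h.py <<'E'
def Rz(a):  # tool pointing down, tool x at world angle a
    c,s=np.cos(a),np.sin(a); return np.array([[c,s,0],[s,-c,0],[0,0,-1.]])
E
python3 - <<'E'
from plant import *
from h import *
ims=[]
for i,(p,a) in enumerate([((.5,.2,.36),1.2),((.5,0.0,.36),1.57),((.52,0.0,.36),-1.57),((.52,-.25,.36),1.57)]):
    q=ik(p,Rz(a)); print(i,None if q is None else np.round(q,2))
    if q is None: continue
    manip.movep(p,Rz(a)); manip.pause(.3)
    c=capture("wrist"); np.savez(f"w{i}.npz",**c); ims.append(cv2.resize(c["image"],(400,250)))
    print((-cv2.Rodrigues(c["rvec"])[0].T@np.ravel(c["tvec"])).round(3),get_obs()["t"],get_obs()["position"].round(4))
while len(ims)<4: ims.append(ims[0]*0)
cv2.imwrite("pics/w4.png",np.vstack([np.hstack(ims[:2]),np.hstack(ims[2:])]))
E
```

```text
0 [ 0.25  0.22  1.56 -0.    1.36 -0.95]
[0.44  0.224 0.442] 2.1667 [0.4998 0.2004 0.3599]
1 [-0.14  0.16  1.64 -0.    1.34 -1.71]
[0.436 0.001 0.442] 3.3333 [0.5001 0.0008 0.36  ]
2 [-0.13  0.19  1.6  -0.    1.35  1.44]
[ 0.586 -0.     0.443] 6.3333 [0.52 0.   0.36]
3 [-0.57  0.28  1.48 -0.    1.38 -2.14]
[ 0.456 -0.25   0.443] 9.675 [ 0.52   -0.2499  0.36  ]
```

View pics/w4.png

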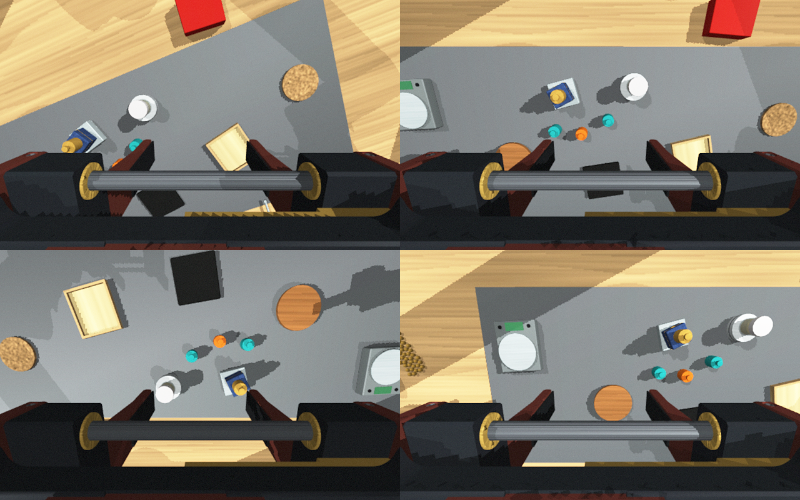

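```bash
python3 - <<'E'
from h import *
w=[np.load(f"w{i}.npz") for i in range(4)]
for n,i,uv,z in [("pad",2,(313,45),.013),("tt",2,(480,91),.021),("coast",2,(27,165),.009),("coast",1,(605,192),.009),("coast",0,(480,132),.009),("tray",2,(150,92),.008),("tray",0,(372,240),.008),("scale",3,(187,163),.033),("scale",2,(613,189),.033),("lid",2,(267,219),.063),("lid",1,(375,138),.063),("brass",2,(382,221),.095),("navy",2,(371,208),.057),("block",2,(355,194),.023),("mat",2,(300,150),.003),("tin",2,(260,205),.023),("lid",3,(580,120),.063),("tin",3,(550,125),.023),("knob",1,(252,155),.095),("knob",3,(455,137),.095)]:
    im=cv2.cvtColor(w[i]["image"],cv2.COLOR_BGR2HSV)
    print(n,i,im[uv[1]-1:uv[1]+2,uv[0]-1:uv[0]+2].reshape(-1,3).mean(0).round(),ray(w[i],uv,z).round(3))
cv2.imwrite("pics/z.png",np.hstack([cv2.resize(w[2]["image"][150:250,210:410],None,fx=4,fy=4,interpolation=cv2.INTER_CUBIC)]))
E
```

```text
pad 2 [59. 22. 35.] [0.696 0.009 0.013]
tt 2 [ 14. 161. 203.] [ 0.636 -0.22   0.021]
coast 2 [ 17. 130. 185.] [0.532 0.439 0.009]
coast 1 [ 17. 130. 182.] [0.53  0.438 0.009]
coast 0 [ 17. 127. 195.] [0.529 0.44  0.009]
tray 2 [ 27.  55. 253.] [0.636 0.241 0.008]
tray 0 [ 26.  65. 250.] [0.632 0.239 0.008]
scale 3 [ 93.   8. 242.] [ 0.503 -0.438  0.033]
scale 2 [ 91.   9. 237.] [ 0.502 -0.423  0.033]
lid 2 [ 25.   3. 224.] [0.465 0.073 0.063]
lid 1 [ 20.   1. 248.] [0.448 0.071 0.063]
brass 2 [ 20. 167. 184.] [ 0.473 -0.078  0.095]
navy 2 [110. 147. 136.] [ 0.48  -0.071  0.057]
block 2 [92. 17. 99.] [ 0.492 -0.052  0.023]
mat 2 [ 98.  14. 151.] [0.555 0.03  0.003]
tin 2 [ 91.   4. 235.] [0.475 0.09  0.023]
lid 3 [ 13.   1. 253.] [0.446 0.079 0.063]
tin 3 [ 28.  42. 101.] [0.451 0.073 0.023]
knob 1 [ 22. 158. 237.] [ 0.467 -0.08   0.095]
knob 3 [ 20. 170. 150.] [ 0.466 -0.091  0.095]
```

View pics/z.png

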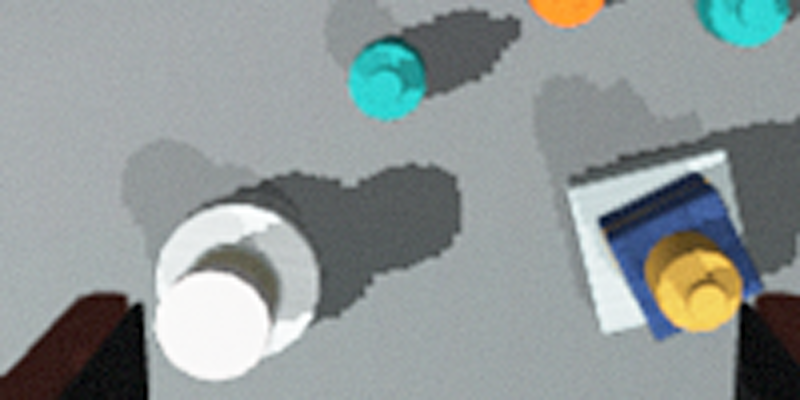

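Wrist views from opposite yaws agree within 2 mm for coaster, tt and tray, so the wrist camera is the reference. I'll take two more views covering the places and fit model silhouettes.

```bash
cat > fit.py <<'E'
from h import *
from scipy.optimize import minimize
th=np.linspace(0,2*np.pi,40,endpoint=False)
def cyl(d,z0,z1): return np.array([(d/2*np.cos(t),d/2*np.sin(t),z) for z in(z0,z1) for t in th])
def box(a,b,z0,z1,ox=0): return np.array([(ox+sx*a/2,sy*b/2,z) for z in(z0,z1) for sx in(-1,1) for sy in(-1,1)])
def place(pts,x,y,a,z=0):
    c,s=np.cos(a),np.sin(a); return pts@np.array([[c,s,0],[-s,c,0],[0,0,1]])+[x,y,z]
S=3
def hull(c,pts,shape):
    p=cv2.convexHull(proj(c,pts).astype(np.float32)); m=np.zeros((shape[0]*S,shape[1]*S),np.uint8)
    cv2.fillConvexPoly(m,np.round((p*S+S/2-.5)*16).astype(np.int32),255,shift=4)
    return cv2.resize(m,(shape[1],shape[0]),interpolation=cv2.INTER_AREA)/255.
def fit(views,pts,mask,guess,yaw=True,excl=()):
    "fit x,y,yaw of the convex model to colour masks; excl = world point sets that occlude"
    data=[]
    for c in views:
        im=c["image"]; hsv=cv2.cvtColor(im,cv2.COLOR_BGR2HSV).astype(int)
        ctr=proj(c,place(pts,*guess)); lo=ctr.min(0)-14; hi=ctr.max(0)+14
        win=np.zeros(im.shape[:2]); win[max(0,int(lo[1])):int(hi[1]),max(0,int(lo[0])):int(hi[0])]=1
        for e in excl: win*=cv2.dilate(hull(c,e,im.shape[:2]),np.ones((3,3)))<.01
        m=cv2.medianBlur((mask(hsv[...,0],hsv[...,1],hsv[...,2])*255).astype(np.uint8),3)/255.
        data.append((c,m,win))
    def cost(p):
        p=[p[0],p[1],p[2] if yaw else 0]
        return sum((np.abs(hull(c,place(pts,*p),m.shape)-m)*w).sum() for c,m,w in data)
    best=None
    for a0 in (np.linspace(-.7,.7,6) if yaw and len(guess)<3 or yaw and guess[2]==0 else [guess[2]]):
        g=np.array([guess[0],guess[1],a0]); sim=np.vstack([g,g+[.008,0,0],g+[0,.008,0],g+[0,0,.2]])
        r=minimize(cost,g,method="Nelder-Mead",options=dict(initial_simplex=sim,xatol=2e-4,fatol=.1))
        if best is None or r.fun<best.fun: best=r
    n=sum((m*w).sum() for _,m,w in data); return best.x,best.fun,n
E
cat > shots.py <<'E'
from plant import *
from h import *
for i,(p,a) in enumerate([((.56,.2,.42),-1.57),((.56,-.22,.42),-1.57),((.50,0,.36),-1.57)]):
    manip.movep(p,Rz(a)); manip.pause(.3); np.savez(f"v{i}.npz",**capture("wrist"))
print(get_obs()["t"])
E
python3 shots.py; cat > run.py <<'E'
from fit import *
V=[np.load(f"v{i}.npz") for i in range(3)]; W=[np.load(f"w{i}.npz") for i in range(4)]
M=.003; out={}
def f(n,views,pts,mask,g,yaw=True,excl=()):
    r=[fit([v],pts,mask,g,yaw,excl) for v in views]+([fit(views,pts,mask,g,yaw,excl)] if len(views)>1 else [])
    for x,c,k in r: print(n,x.round(4),"cost",round(c),"of",round(k))
    out[n]=r[-1][0]
f("pad",[V[0],V[1],V[2]],box(.096,.096,M,M+.010),lambda h,s,v:(v<60),(.695,.009,0))
f("tt",[V[1],V[2]],cyl(.096,M,M+.018),lambda h,s,v:(s>90)&(h<25),(.635,-.22,0),False)
f("coast",[V[0],W[1],W[0]],cyl(.084,M,M+.006),lambda h,s,v:(s>80)&(h<28),(.530,.439,0),False)
f("tray",[V[0],V[2]],box(.106,.096,M,M+.012),lambda h,s,v:(s>35)&(h<32),(.632,.24,0))
f("scale",[V[1],W[3]],cyl(.084,M+.027,M+.030),lambda h,s,v:(v>195)&(s<40),(.503,-.437,0),False)
f("weight",[V[2],W[1],W[2],W[3]],np.vstack([cyl(.028,.057,.083),cyl(.013,.09,.095)]),lambda h,s,v:(s>90)&(h<35),(.467,-.082,0),False)
wt=place(np.vstack([cyl(.028,.057,.083),cyl(.013,.085,.095)]),*out["weight"][:2],0)
f("ring",[V[2],W[1],W[2],W[3]],box(.042,.042,.023,.057),lambda h,s,v:(s>70)&(h>100)&(h<130),(.467,-.078,0),True,[wt])
rb=place(box(.042,.042,.023,.057),*out["ring"])
f("lid",[V[2],W[1],W[2],W[3]],cyl(.04,.051,.063),lambda h,s,v:(v>215)&(s<12),(.447,.075,0),False)
np.savez("poses.npz",**out)
E
python3 run.py
python3 - <<'E'
import numpy as np,cv2
V=[np.load(f"v{i}.npz")["image"] for i in range(3)]
cv2.imwrite("pics/v.png",np.vstack([np.hstack([cv2.resize(V[0],(400,250)),cv2.resize(V[1],(400,250))]),cv2.resize(V[2][60:280,:],(800,275))]))
E
```

```text
16.4917
pad [0.6949 0.0099 0.1627] cost 243 of 3838
pad [0.6948 0.0096 0.1636] cost 279 of 3852
pad [0.697  0.0093 0.1617] cost 100 of 4905
pad [0.6963 0.0094 0.1631] cost 672 of 12595
tt [ 0.6337 -0.2183 -0.0089] cost 60 of 2862
tt [ 0.6337 -0.2184  0.0592] cost 285 of 4289
tt [ 0.6338 -0.2182  0.0126] cost 347 of 7151
coast [0.5294 0.4406 0.0723] cost 67 of 1824
coast [0.5302 0.441  0.0061] cost 104 of 2402
coast [0.53   0.4402 0.06  ] cost 93 of 2695
coast [0.5299 0.4405 0.0262] cost 275 of 6921
tray [0.6306 0.2396 0.2511] cost 593 of 3634
tray [0.6306 0.2404 0.25  ] cost 80 of 6165
tray [0.6306 0.2401 0.2509] cost 686 of 9799
scale [ 0.5028 -0.438   0.1006] cost 43 of 1928
scale [ 0.5036 -0.438   0.0488] cost 76 of 2774
scale [ 0.5031 -0.4381 -0.0144] cost 129 of 4702
weight [ 0.4667 -0.0849 -0.0073] cost 96 of 502
weight [ 0.4675 -0.085   0.1195] cost 42 of 464
weight [ 0.4669 -0.0847  0.0374] cost 109 of 516
weight [ 0.4671 -0.0845 -0.0262] cost 76 of 572
weight [ 0.4672 -0.0847  0.0397] cost 328 of 2054
ring [ 0.4664 -0.0863  0.4978] cost 91 of 429
ring [ 0.468  -0.0865 -1.0969] cost 102 of 427
ring [ 0.4661 -0.0863  0.4788] cost 67 of 454
ring [ 0.4684 -0.0837 -1.144 ] cost 160 of 577
ring [ 0.4672 -0.0858  0.4981] cost 492 of 1887
lid [ 0.4475  0.0799 -0.0052] cost 398 of 940
lid [ 0.448   0.0806 -0.0009] cost 395 of 1121
lid [0.4476 0.0795 0.0477] cost 397 of 916
lid [ 0.448   0.08   -0.0022] cost 659 of 1208
lid [0.4476 0.0799 0.0395] cost 1851 of 4185
```

View pics/v.png

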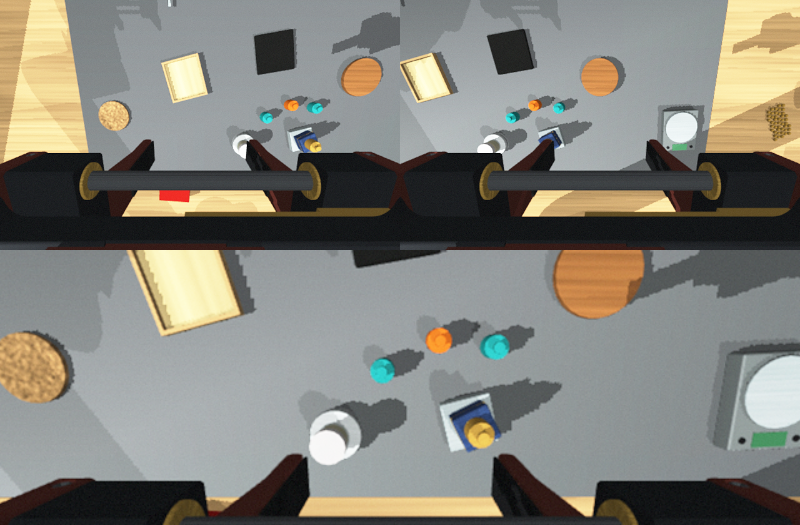

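Fits are consistent across views (±1 mm). Start with the weight onto the scale, then re-shoot the opened-up stack.

```bash
cat > act.py <<'E'
from plant import *
from fit import *
G=manip.grasp_offset; ZT=.17
def ori(xy,z,a):
    "of the two equivalent jaw yaws the one with less wrist turn"
    q0=get_obs()["joint_pos"]; c=[]
    for k in (-1,0,1,2):
        q=ik([*xy,z],Rz(a+k*np.pi))
        if q is not None and abs(q[5])<2.8: c.append((np.abs(np.array(q)-q0).max(),a+k*np.pi))
    return Rz(min(c)[1])
def pick(xy,a,gz,force):
    R=ori(xy,ZT+G,a); manip.movep([*xy,ZT+G],R)
    hit=manip.move_straight([*xy,gz+G],R,rate=.12,max_force=8)
    manip.grab(force); w=get_obs()["gripper_width"]
    manip.move_straight([*xy,ZT+G],R,rate=.12)
    o=get_obs(); print("pick hit",hit,"width mm",round(w*88,1),"lifted",round(o["gripper_width"]*88,1),"F",o["force"].round(1),"t",o["t"])
def put(xy,a,gz):
    "gz: grasp height when the object is seated"
    R=ori(xy,ZT+G,a); manip.movep([*xy,ZT+G],R)
    manip.move_straight([*xy,gz+G+.006],R,rate=.12); manip.pause(.2)
    hit=manip.move_straight([*xy,gz+G-.003],R,rate=.012,max_force=2.5)
    p=get_obs()["position"]; manip.open_gripper(); manip.pause(.2)
    manip.move_straight([*xy,ZT+G],R,rate=.12)
    print("put hit",hit,"dz mm",((p[2]-gz-G)*1e3).round(1),"xy err mm",((p[:2]-xy)*1e3).round(1),"t",get_obs()["t"])
def shot(name,p,a=-1.57):
    manip.movep(p,Rz(a)); manip.pause(.3); c=capture("wrist"); np.savez(name,**c); return c
P=dict(np.load("poses.npz"))
E
python3 - <<'E'
from act import *
pick(P["weight"][:2],1.57,.0795,20)
put(P["scale"][:2],1.57,.033+.0225)
c=shot("s1.npz",(.49,-.1,.36)); print(get_obs()["t"])
m=lambda h,s,v:(s>70)&(h>100)&(h<130)
r=fit([c],box(.042,.042,.023,.057),m,(.467,-.086,.498)); print("ring",r)
rb=place(box(.042,.042,.023,.057),*r[0])
cv2.imwrite("pics/s1.png",cv2.resize(c["image"][100:300],None,fx=1.25,fy=1.25))
E
```

```text
pick hit False width mm 27.7 lifted 27.6 F [ 0.5  0.3 -1.4] t 19.9333
put hit True dz mm -0.1 xy err mm [-0.   0.1] t 25.4083
27.1167
ring (array([ 0.46706639, -0.08557468,  0.45731093]), np.float64(154.21960784313725), np.float64(930.0))
```

View pics/s1.png

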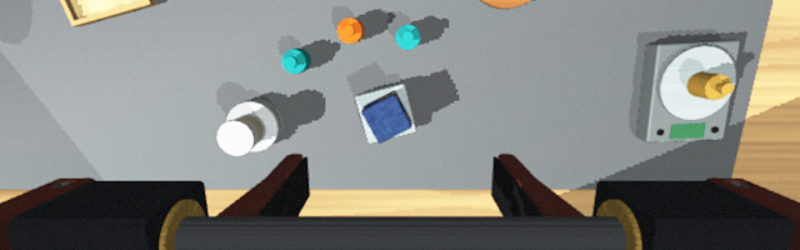

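The weight stands on the pan at (710,85) and the ring box is on the block at (386,117). Ring box next, then the jar.

```bash
python3 - <<'E'
from act import *
pick(np.array([.467,-.0857]),.473+np.pi/2,.0515,14)
put(P["tray"][:2],P["tray"][2]+np.pi/2,.008+.0285)
pick(P["lid"][:2],1.57,.055,14)
put(P["coast"][:2],1.57,.009+.032)
c=shot("s2.npz",(.49,.0,.36)); print(get_obs()["t"])
m=lambda h,s,v:((v>175)&(s<45))
for g in ((.467,-.08,.15),(.467,-.08,.3)): print("block",fit([c],box(.06,.06,.003,.023),m,g))
print("tin",fit([c],cyl(.062,.003,.023),m,(.448,.08,0),False))
cv2.imwrite("pics/s2.png",cv2.resize(c["image"][60:280],None,fx=1.25,fy=1.25))
E
```

```text
pick hit False width mm 41.8 lifted 41.8 F [-0.1 -0.1 -1.3] t 30.7667
put hit True dz mm -0.1 xy err mm [-0. -0.] t 36.3917
pick hit False width mm 39.9 lifted 39.3 F [ 0.5  0.2 -1.2] t 40.3667
put hit True dz mm -0.1 xy err mm [-0. -0.] t 45.975
48.0083
block (array([ 0.46375334, -0.08466407,  0.27791146]), np.float64(175.76470588235293), np.float64(1580.0))
block (array([ 0.46346455, -0.08435712,  0.28410964]), np.float64(175.87843137254902), np.float64(1580.0))
tin (array([0.44908845, 0.0780228 , 0.04470557]), np.float64(103.87450980392157), np.float64(1336.0))
```

View pics/s2.png

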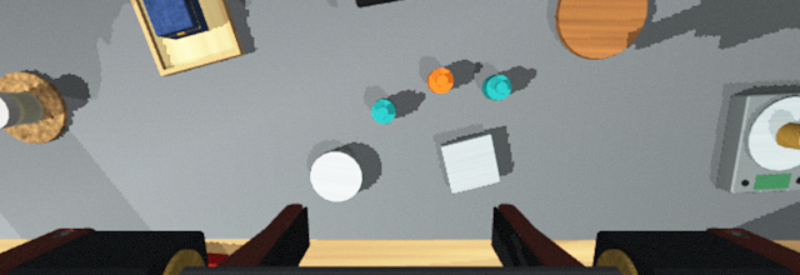

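The top face is bright, but the block fit residual is high because its darker sides fall outside the mask. I'll fit the top-face contour directly instead.

```bash
python3 - <<'E'
from h import *
c=np.load("s2.npz"); s=4000
im=rect(c,.023,.40,.53,-.15,.14,s); hsv=cv2.cvtColor(im,cv2.COLOR_BGR2HSV)
for T in (185,195,205):
    m=cv2.medianBlur(((hsv[...,2]>T)&(hsv[...,1]<45)).astype(np.uint8)*255,9)
    for k in cv2.findContours(m,cv2.RETR_EXTERNAL,cv2.CHAIN_APPROX_NONE)[0]:
        if cv2.contourArea(k)>2e4:
            (x,y),wh,a=cv2.minAreaRect(k); 
            print(T,"xy",round(.53-y/s,4),round(.14-x/s,4),"mm",np.round(np.array(wh)/s*1e3,1),"ang",a,cv2.contourArea(k)/s/s*1e6)
cv2.imwrite("pics/r.png",cv2.resize(im,None,fx=.5,fy=.5))
E
```

```text
185 xy 0.4501 0.0775 mm [61.9 62.1] ang 17.744672775268555 3012.03125
185 xy 0.4657 -0.0831 mm [59.6 59.8] ang 75.25643920898438 3482.7812499999995
195 xy 0.4502 0.0774 mm [61.7 61.4] ang 35.53767395019531 2973.59375
195 xy 0.4657 -0.0831 mm [59.1 59.4] ang 75.22544860839844 3434.40625
205 xy 0.4502 0.0774 mm [61.2 61.1] ang 35.21759033203125 2937.3437500000005
205 xy 0.4658 -0.0831 mm [58.7 59. ] ang 75.29644775390625 3383.84375
```

View pics/r.png

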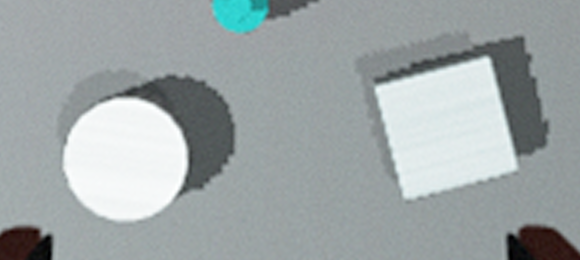

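```bash
python3 - <<'E'
from act import *
pick(np.array([.4657,-.0831]),.257+np.pi/2,.0242,40)
put(np.array([.6962,.0095]),P["pad"][2]+np.pi/2,.0342)
pick(np.array([.4500,.0776]),1.57,.0242,20)
put(P["tt"][:2],1.57,.0242+.018)
for i,p in enumerate([(.56,.2,.42),(.56,-.22,.42)]):
    c=shot(f"e{i}.npz",p); cv2.imwrite(f"pics/e{i}.png",cv2.resize(c["image"][0:250],None,fx=1.25,fy=1.25))
c=capture("side"); np.savez("e2.npz",**c); cv2.imwrite("pics/e2.png",cv2.resize(c["image"][140:360,220:480],None,fx=2.7,fy=2.7,interpolation=cv2.INTER_CUBIC))
print(get_obs()["t"])
E
```

```text
pick hit False width mm 59.4 lifted 59.6 F [ 0.2  0.7 -6. ] t 51.9583
put hit True dz mm 0.2 xy err mm [ 0. -0.] t 57.0167
pick hit False width mm 61.7 lifted 61.6 F [ 0.4 -0.7 -1.3] t 61.275
put hit True dz mm 0.2 xy err mm [-0.  0.] t 66.5
70.5
```

View pics/e2.png

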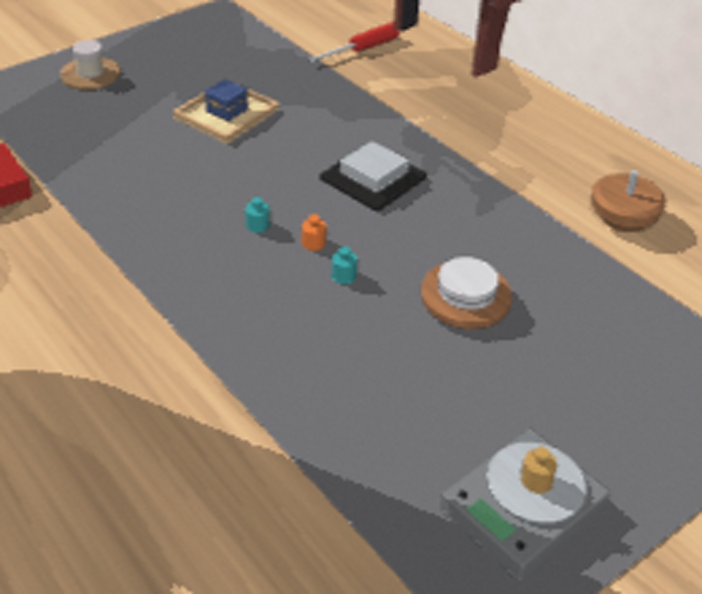

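View pics/e0.png

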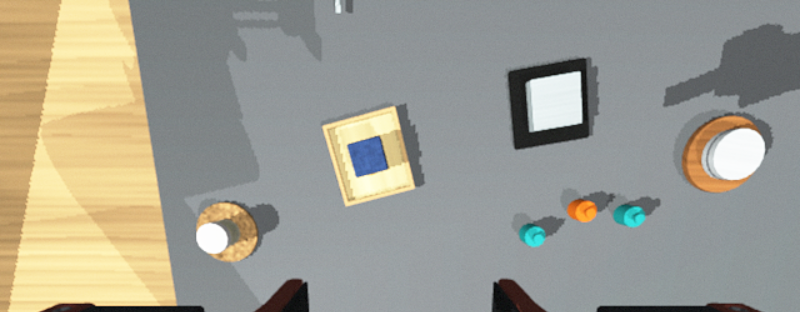

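Both views show all five standing on their places: jar (212,238), ring box (368,157), block (555,102), tin (735,153), and the weight on the pan. Next, a numeric centring check.

```bash
python3 - <<'E'
from fit import *
P=np.load("poses.npz"); A,B=np.load("e0.npz"),np.load("e1.npz")
L=lambda h,s,v:(v>200)&(s<30)
for n,pl,v,pts,m,y in [("block","pad",[A,B],box(.06,.06,.033,.033001),L,1),("tin","tt",[B],cyl(.062,.041,.04101),L,0),("tin","tt",[A],cyl(.062,.041,.04101),L,0),("jar lid","coast",[A],cyl(.04,.037,.049),L,0),
  ("ring","tray",[A],box(.042,.042,.008,.042),lambda h,s,v:(s>70)&(h>100)&(h<130),1),("weight","scale",[B],np.vstack([cyl(.028,.033,.059),cyl(.013,.062,.071)]),lambda h,s,v:(s>90)&(h<35),0)]:
    g=P[pl].copy(); g[2]=g[2] if y else 0
    x,c,k=fit(v,pts,m,g,bool(y)); print(n,"off mm",((x-P[pl])[:2]*1e3).round(1),"yaw",x[2].round(2),round(c),round(k))
E
```

```text
block off mm [-0.5  0.7] yaw 0.17 209 3198
tin off mm [ 0.1 -0.1] yaw 0.06 39 1295
tin off mm [-0.1  1.2] yaw 0.16 129 1423
jar lid off mm [-0.8  2.5] yaw -0.01 101 481
ring off mm [ 0.3 -1. ] yaw 0.27 100 704
weight off mm [0.3 0.2] yaw 0.05 46 330
```

All are within about 2.5 mm of centre and upright, and the gripper is clear. Handing in.

```bash
python3 -c "
from plant import *
print(get_obs()['t']); sign_off()"
```

```text
70.5
the job is handed in; nothing more can be done
```

All five pieces are on their places, and I handed the job in at 70.5 s of the 120 s allowed. I moved them in this order: weight to scale, ring box to tray, jar to coaster, block to pad, tin to turntable. Each was lowered slowly until it touched, at 2.5 N, within 0.2 mm of the expected height, and then released.

- **Final checks:** The last side and wrist pictures showed everything upright and the look-alikes untouched. Offsets from centre measured about 0.4 mm for the weight, 1 mm each for the block and ring box, and 0.1–1.2 mm for the tin across two views. The jar lid read 2.6 mm off, but its fit was the weakest and its bright side may bias it.
- **Camera disagreement:** The scene and side cameras differed by about 15 mm in y, well beyond the stated 2 mm. I worked from the wrist camera, whose views from opposite yaws agreed within about 2 mm on the places.
- **First block fit rejected:** It had a high residual because the block's darker sides fell outside the mask. I replaced it with a contour of the top face, which measured 59.6 x 59.8 mm against the true 60 mm.

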